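# Check the tart-tin bin by its lever and let the lid down softly

### The job

Let me see the foil tart tins in the larger of the two lidded bins: press the lever on its front all the way down with the fingertips so that the lid lifts wide open, and keep it there for two seconds. Then ease the lever up until the lid is fully shut, without letting the lid slam, and take the hand away. Work only the lever: do not touch the lid itself, do not open the smaller bin, and leave the tins, cup and bowl where they stand.

Things in the scene. Friction and masses are not known exactly. Their poses are not given: they have to be found in the camera images.
- big_bin: The larger bin, fixed to the table: white plastic box 170 (x) x 230 (y) x 150 mm high with a steel lid. Origin at the centre of its underside; its own -x side is the front with the lever, +x the side with the lid's hinge. Stands left or right of the smaller bin, turned up to 0.4 rad either way.
- big_lid (a joint): Angle of the larger bin's lid: 0 shut, about 1.1 rad wide open. Steel lid, 182 x 238 x 6 mm, hinged on the far (+x) rim, front edge rises and swings back. It is linked to the lever (2.6 rad of lid per rad of lever). There is no soft-close: if the lever is let go, the lid falls and slams by its own weight. Closing faster than about 1.3 rad/s in the last 0.35 rad is a slam (about 55 mm/s at the paddle).
- big_lever (a joint): Angle of the larger bin's lever: 0 up (lid shut), 0.42 rad at its lower stop (lid wide open). Its pivot lies 10 mm inside the front wall, 55 mm above the table; the lever points out of the front along the bin's -x. It returns by the lid's weight. Pushing it down takes roughly 4 to 10 N.
- big_paddle (a point): Centre of the top face of the larger bin's lever paddle, a steel plate 56 mm (along the lever) x 80 mm (along the bin's y) x 10 mm. With the lid shut it is 102 mm in front of the front wall (187 mm from the bin's origin along -x) and 84 mm above the table, tilted 0.2 rad, outer end up; at the lower stop it is 37 mm above the table, in nearly the same place seen from above, outer end down. The axes turn with the lever (at rest they are those of the bin).
- big_lid_front (a point): Middle of the front edge of the larger bin's lid, 154 mm above the table when shut.
- small_bin: The smaller bin, of the same make, fixed: 140 x 150 x 120 mm high, origin at the centre of its underside, lever on its -x front too. To be left shut.
- small_lid (a joint): Angle of the smaller bin's lid: 0 shut. To be left shut.
- small_paddle (a point): Centre of the top face of the smaller bin's lever paddle, 56 x 55 mm, 81 mm above the table, 157 mm from that bin's origin along its -x.
- tin_a: Loose empty foil tart tin, 74 mm across the rim, 22 mm high, open upward. Origin at the centre of its underside. Leave alone.
- tin_b: Another such loose foil tart tin. Leave alone.
- cup: Loose white ceramic cup, 72 mm across, 75 mm high. Origin at the centre of its underside. Leave alone.
- bowl: Loose small steel bowl, 110 mm across the rim, 50 mm high. Origin at the centre of its underside. Leave alone.

How it is judged:
By the outcome, as a careful person would: the job done as asked, in the order asked, and still so for the second after the job is handed in, with the robot touching nothing.
It also fails if it takes over 38 s, if anything falls off the work surface, if the arm or the gripper's body presses on something with over 40 N, if the wrist force passes 120 N, or if a joint passes its speed limit or range.

### The arm

A 7-joint arm with a two-finger parallel gripper is mounted at the origin on the work surface. World frame = base frame: x ahead of the robot, y to its left, z up, the work surface at z = 0. Lengths are in mm, angles in rad, forces in N, time in s.
With the tool pointing down it reaches from about 400 to 875 mm from the base axis. Payload 4.4 kg.
Tool frame: the origin (TCP) lies where the fingers leave the gripper's body, on its centre line; the fingertips stand 73 mm ahead of it and the grasp point (between the pads) lies 54 mm ahead of it; z points along the fingers, y is the line along which they close (so a half turn about z gives the same grasp; the last joint's range is limited). The gripper opens to 85 mm and grips with 20 to 120 N. Pads are 22 mm wide; open, the fingers measure 114 mm over their backs; the gripper's body (76 mm by 85 mm) begins 54 mm behind the grasp point. The pads swing forward as they close: fully open they stand 13 mm farther back than shut.
Start: joints at [1.05, 0.628, 0.038, 1.517, -0.027, 0.996, -0.02], TCP at [285.559, -583.929, 303.913] pointing down, gripper open.
Joint ranges: [-3.06, 3.06], [-0.37, 2.12], [-1.25, 1.32], [0.18, 2.47], [-1.1, 4.24], [0.23, 1.98], [-2.94, 2.94]. Speed limits (rad/s): [2.57, 2.57, 3.14, 3.14, 3.14, 3.14, 3.14].

### API

Orientations are given as [roll, pitch, yaw] about the fixed x, y, z axes, in that order (R = Rz(yaw) Ry(pitch) Rx(roll)).
In Python, from cell import ctrl gives the robot as it stands.
- The arm moves only by the tool send_rows, never from a script. Its argument "rows" is a list that holds one entry, the list of rows, each a list of 6 numbers: the shift along the tool's x, y, z in cm, then the turn, a rotation vector about the tool's x, y, z in rad. In form: [[[tx, ty, tz, wx, wy, wz], ...]]. A call has 1 to 10 rows; each row is the pose to reach, as a shift and turn from the pose commanded when the call began, along the tool's axes at that moment; what a row does not reach only later rows make up. A row lasts 1/10 s, in which the tool goes at most 50 mm and 8.59 degrees, less where a joint would pass 70% of its speed; a pose out of reach is approached as far as the arm can. A call with a gripper value outside its range is refused whole. "grip" is the closure in counts, from 0 (fully open) to 255 (shut), set as the call begins (left out, the last holds). The fingers move at their own pace and stop on an object; the grip force is fixed at half the most. Time passes only in rows, so rows that repeat a pose let the fingers close. It gives the time, the measured TCP pose, the force, the opening and the grip force at its end, in the units of the state.
- ctrl.read_state(): the state, without advancing time (a new reading comes with each control period).
- ctrl.get_image(name): name is "side" or "top"; returns a dict with "pixels" (384x512x3 uint8, red, green, blue), "fx", "fy", "cx", "cy" (pixels), "extrinsics" (4x4, takes a point from camera to world coordinates). Camera axes: x right, y up, looking along -z (the intrinsics and any distortion apply to the point x, -y, -z); pixel columns grow to the right and rows downward; lengths in mm; the calibration is good to about 2 mm. A picture is of the moment at which its call begins. There is no depth.
- ctrl.finish_job(): hands the job in; it is judged then, once.
The state is a dict: "clock": time; "qpos": joint angles; "qd": joint speeds; "tau": joint torques, N m; "eef_pos": TCP position; "tool_rot": TCP orientation; "force": force on the tool from outside, world axes, zero at the start; "torque": the same for the moment, N m; "width": finger opening in mm; "gripper_force": force on a finger pad.
Only numpy, scipy, OpenCV 4.12 (cv2) and the standard library are available. Lean on these libraries where they do the work, as an engineer would, in place of code of your own. Each camera call takes 0.05 s, during which the arm holds its last target. There are 200 camera calls.

## Working session

There is one attempt and no reset: what is moved stays moved. The work goes in short steps, Python scripts to look and compute and a tool call to move; the robot and the scene stay as the last step left them, time stands still between calls to the robot, and variables do not carry over. Pictures are saved under pics/ and viewed, at most 10 in all, crops included, and the job is handed in when it is done.

Besides the shell and the picture viewer there is one more tool, called by a JSON object that holds its "fn" and its "kwargs". send_rows: Moves the arm, as the interface text tells. Its arguments: {"type":"object","properties":{"rows":{"type":"array","items":{"type":"array","items":{"type":"array","items":{"type":"number"}}}},"grip":{"type":"number"}},"required":["rows"]}

```bash
mkdir -p pics; python3 - <<'E'
from cell import ctrl
import cv2,pickle
d={}
for n in("top","side"):
    i=ctrl.get_image(n); d[n]=i
    cv2.imwrite(f"pics/{n}0.png",cv2.resize(i["pixels"][...,::-1],(800,600),interpolation=cv2.INTER_CUBIC))
    print(n,i["fx"],i["fy"],i["cx"],i["cy"],i["extrinsics"],i.keys())
pickle.dump(d,open("d.pkl","wb"))
print(ctrl.read_state())
E
```

```text
top 469.46250892775464 469.46250892775464 258.64899654474476 190.6734097647016 [[ 1.30112435e-02  9.97068399e-01 -7.54010350e-02  4.79536006e+02]
 [-9.99915025e-01  1.30350379e-02 -1.76569819e-04  3.47723084e+00]
 [ 8.06803159e-04  7.53969252e-02  9.97153274e-01  1.61716438e+03]
 [ 0.00000000e+00  0.00000000e+00  0.00000000e+00  1.00000000e+00]] dict_keys(['pixels', 'fx', 'fy', 'cx', 'cy', 'extrinsics'])
side 433.8535802847191 433.8535802847191 249.53867604566926 196.77188248034795 [[-9.77166756e-01  1.58597387e-01 -1.41393066e-01  3.57105035e+02]
 [-2.12194774e-01 -6.94336098e-01  6.87655990e-01  1.15583714e+03]
 [ 1.08861332e-02  7.01957443e-01  7.12135689e-01  1.32025240e+03]
 [ 0.00000000e+00  0.00000000e+00  0.00000000e+00  1.00000000e+00]] dict_keys(['pixels', 'fx', 'fy', 'cx', 'cy', 'extrinsics'])
{'clock': 0.1, 'qpos': array([ 1.05020777,  0.62927082,  0.03844238,  1.51826214, -0.02699631,
        0.99626389, -0.02000287]), 'qd': array([-1.04082801e-03, -1.33366923e-03, -6.94591616e-04, -5.34922549e-04,
        4.97404976e-05,  4.12781433e-04,  8.95884129e-04]), 'tau': array([ 3.73228948e-03, -5.64526749e+01,  1.23078257e+00, -1.93971455e+01,
        1.13634719e-02,  5.45692761e-03,  6.10291337e-07]), 'eef_pos': array([ 285.37007203, -583.53492846,  303.07161387]), 'tool_rot': array([-3.13990645e+00,  1.91867737e-05,  4.54789761e-01]), 'force': array([-0.19187433,  0.62311793,  0.52441919]), 'torque': array([ 0.01951479,  0.04477981, -0.06628097]), 'gripper_force': 0.0, 'width': 85.5847507077322}
```

View pics/top0.png

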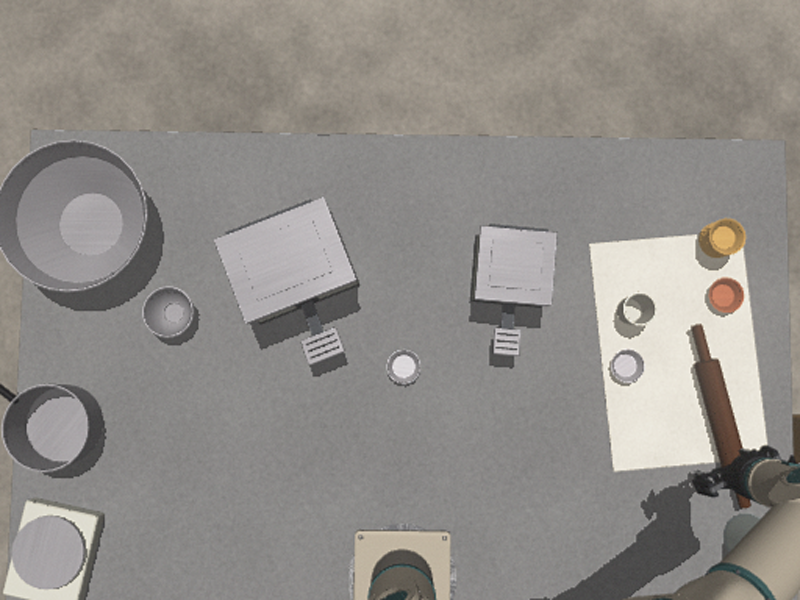

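View pics/side0.png

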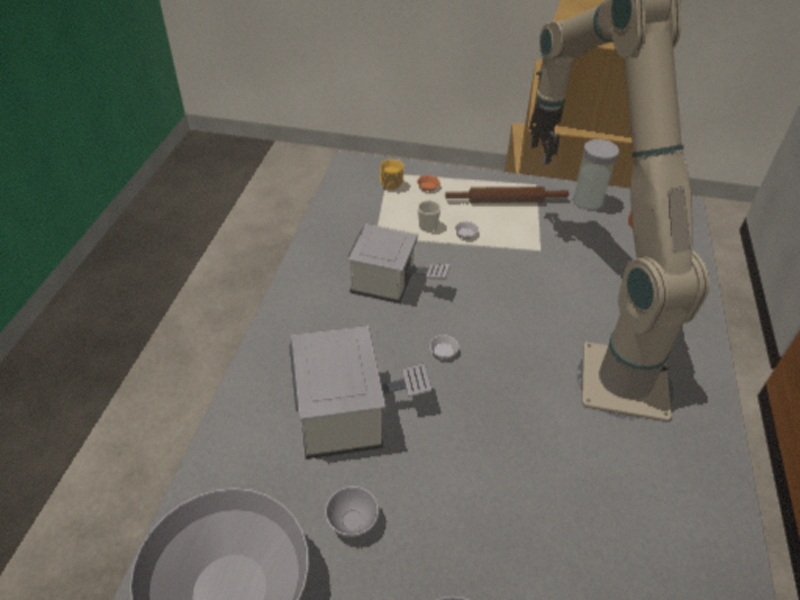

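The larger bin is on the left: paddle at about (323,347) in the top view and (417,381) in the side view (800x600 scale). A tin is at (403,367) in the top view. I'll enlarge both paddles and the lid.

```bash
python3 - <<'E'
import pickle,cv2,numpy as np
d=pickle.load(open("d.pkl","rb"))
def crop(n,x,y,w,h,s): return cv2.resize(d[n]["pixels"][y:y+h,x:x+w,::-1],None,fx=s,fy=s,interpolation=cv2.INTER_CUBIC)
a=crop("top",130,120,100,125,4); b=crop("side",180,200,100,100,4)
c=np.zeros((500,800,3),np.uint8); c[:,:400]=a; c[:400,400:]=b
cv2.imwrite("pics/crop.png",c)
E
```

```text
(no output)
```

View pics/crop.png

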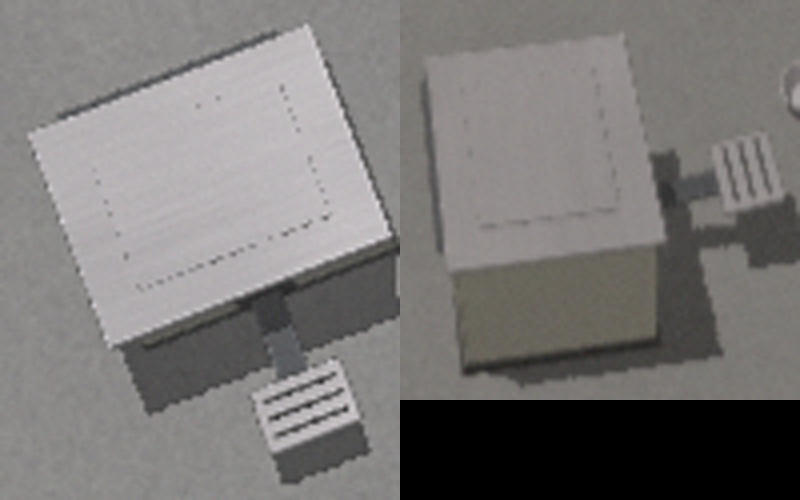

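The crop shows the paddle centre at about (307,406) in the top panel and (748,173) in the side panel. The lid corners are clear in both panels. Now I'll triangulate.

```bash
cat > geo.py <<'E'
import pickle,numpy as np
d=pickle.load(open("d.pkl","rb"))
def ray(n,u,v):
    c=d[n];E=c["extrinsics"];r=np.array([(u-c["cx"])/c["fx"],-(v-c["cy"])/c["fy"],-1])
    return E[:3,3],E[:3,:3]@r
def onz(n,u,v,z): o,r=ray(n,u,v);return o+r*(z-o[2])/r[2]
def tri(a,b):
    (o1,r1),(o2,r2)=ray("top",*a),ray("side",*b)
    s=np.linalg.lstsq(np.c_[r1,-r2],o2-o1,rcond=None)[0]
    p,q=o1+s[0]*r1,o2+s[1]*r2; return (p+q)/2,np.linalg.norm(p-q)
T=lambda x,y:(130+x/4-.4,120+y/4-.4)
S=lambda x,y:(180+(x-400)/4-.4,200+y/4-.4)
E
python3 - <<'E'
from geo import *
np.set_printoptions(precision=1,suppress=True)
P=[((252,394),(725,212)),((340,360),(712,145)),((360,418),(768,133)),((276,452),(787,202))]
L=[((30,132),(450,268)),((308,25),(425,58)),((393,236),(623,35)),((108,347),(663,240))]
for nm,Q in(("paddle",P),("lid",L)):
    pts=[]
    for a,b in Q:
        p,e=tri(T(*a),S(*b));pts.append(p);print(nm,p,e)
    pts=np.array(pts);print("mean",pts.mean(0))
    f=pts[[2,3]].mean(0)-pts[[0,1]].mean(0); l=pts[[0,3]].mean(0)-pts[[1,2]].mean(0)
    print("yaw",np.arctan2(-f[1],-f[0]),np.arctan2(-l[0],l[1]),np.linalg.norm(f),np.linalg.norm(l))
z=np.array([onz("top",*T(*a),155) for a,b in L]);c=z.mean(0)
l=z[[0,3]].mean(0)-z[[1,2]].mean(0);f=z[[0,1]].mean(0)-z[[2,3]].mean(0)
print("lid@155",c,np.arctan2(-l[0],l[1]),np.arctan2(f[1],f[0]),np.linalg.norm(f),np.linalg.norm(l))
y=np.arctan2(-l[0],l[1]);ff=z[[2,3]].mean(0)
print("paddle pred",ff+np.array([-np.cos(y),-np.sin(y),0])*95, "top@84",onz("top",*T(307,406),84),tri(T(307,406),S(748,173)))
E
```

```text
paddle [504.2 219.1  76. ] 2.146879760997815
paddle [531.8 147.3  77.5] 0.06985801751072777
paddle [483.8 129.2  86.4] 1.699834948029732
paddle [454.5 197.8  78.2] 3.21396385079103
mean [493.6 173.4  79.6]
yaw 0.3834319378232005 0.38517014109060954 52.989832639890615 75.91967538066301
lid [703.2 386.  158.6] 2.7121398539738495
lid [793.  170.4 157.8] 1.0290286718481858
lid [626.7 100.6 155. ] 0.11986610525764481
lid [538.2 320.4 158.3] 2.8124064503486546
mean [665.3 244.4 157.4]
yaw 0.3879197818305588 0.38870544837664645 178.943128402273 235.2428069177329
lid@155 [665.5 244.9 155. ] 0.38649963338195625 0.3869149516403456 180.58609152193839 235.83072231761497
paddle pred [493.9 175.  155. ] top@84 [493.8 172.9  84. ] (array([493.5, 173.4,  78.8]), np.float64(0.7806371359606659))
```

{"fn": "send_rows", "kwargs": {"rows": [[[1.9,-1.5,0,0,0,0],[5,-3.9,0,0,0,0.01],[8.8,-6.8,0,0,0,0.02],[12.7,-9.8,0,0,0,0.03],[16.5,-12.7,0,0,0,0.04],[20.4,-15.7,0,0,0,0.05],[24.5,-18.7,0,0,0,0.06],[29,-22.4,0,0,0,0.07],[34,-26,0,0,0,0.07],[38.3,-29.6,0,0,0,0.07]]], "grip": 255}}

```text
clock: 1.1
eef_pos: [488.9, -172.1, 303.8]
tool_rot: [3.141, -0.0, 0.385]
force: [0.5, -0.9, 0.0]
width: 0.6
gripper_force: 0.0
```

```bash
cat > st.py <<'E'
from cell import ctrl
import numpy as np, sys
s=ctrl.read_state(); p=s["eef_pos"]; y=s["tool_rot"][2]
print({k:np.round(s[k],3) for k in("clock","eef_pos","tool_rot","force","width","qpos")})
d=np.array([490,172])-p[:2]
print("tx,ty cm",(d[0]*np.cos(y)+d[1]*np.sin(y))/10,(d[0]*np.sin(y)-d[1]*np.cos(y))/10)
E
python3 st.py
```

```text
{'clock': np.float64(1.1), 'eef_pos': array([ 488.946, -172.09 ,  303.824]), 'tool_rot': array([ 3.141, -0.   ,  0.385]), 'force': array([ 0.523, -0.863,  0.022]), 'width': np.float64(0.56), 'qpos': array([ 0.261,  0.441,  0.033,  1.882, -0.019,  0.819, -0.882])}
tx,ty cm 13.009570994364143 -31.855040746824432
```

{"fn": "send_rows", "kwargs": {"rows": [[[1.3,-3.5,0,0,0,0],[2.7,-7.2,0,0,0,0],[4.1,-11,0,0,0,0],[5.5,-14.8,0,0,0,0],[6.9,-18.5,0,0,0,0],[8.2,-22.2,0,0,0,0],[9.4,-25.5,0,0,0,0],[10.4,-28.2,0,0,0,0],[11,-29.8,0,0,0,0],[11.2,-30.2,0,0,0,0]]]}}

```text
clock: 2.1
eef_pos: [478.2, 150.4, 303.6]
tool_rot: [-3.141, 0.0, 0.389]
force: [-0.9, -0.4, 0.1]
width: 0.0
gripper_force: 0.0
```

{"fn": "send_rows", "kwargs": {"rows": [[[0,0,0,0,0,0],[0,0,0.8,0,0,0],[0,0,2,0,0,0],[0,0,3.5,0,0,0],[0,0,5,0,0,0],[0,0,6.5,0,0,0],[0,0,8,0,0,0],[0,0,9,0,0,0],[0,0,9.5,0,0,0],[0,0,9.5,0,0,0]]]}}

```text
clock: 3.1
eef_pos: [478.6, 147.2, 208.3]
tool_rot: [3.141, 0.001, 0.384]
force: [-0.9, -0.2, 0.5]
width: -0.2
gripper_force: 0.0
```

```bash
python3 st.py; python3 - <<'E'
from cell import ctrl
import cv2,numpy as np
t=ctrl.get_image("top")["pixels"];s=ctrl.get_image("side")["pixels"]
r=lambda a,x,y:cv2.resize(a[y:y+130,x:x+100,::-1],None,fx=4,fy=4,interpolation=cv2.INTER_CUBIC)
cv2.imwrite("pics/c1.png",np.hstack([r(t,150,150),r(s,220,170)]))
E
```

```text
{'clock': np.float64(3.1), 'eef_pos': array([478.601, 147.248, 208.318]), 'tool_rot': array([3.141e+00, 1.000e-03, 3.840e-01]), 'force': array([-0.909, -0.227,  0.536]), 'width': np.float64(-0.238), 'qpos': array([-0.349,  0.561, -0.008,  2.021,  0.008,  0.561, -1.55 ])}
tx,ty cm 1.9837074407179187 -1.8683535685816755
```

View pics/c1.png

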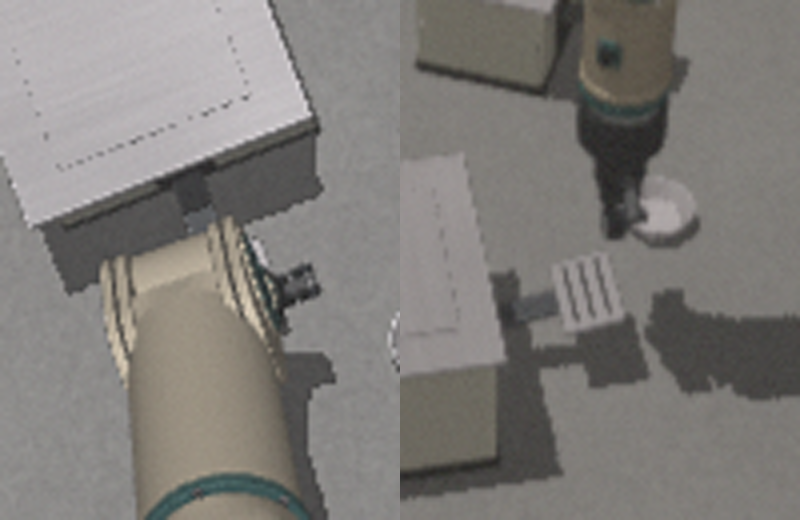

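The picture shows the closed fingers above and to the right of the paddle (side panel: fingertips ~(615,235), paddle ~(588,292)), about 27 mm off sideways as the state says. I'll correct that now.

{"fn": "send_rows", "kwargs": {"rows": [[[0.5,-0.5,0,0,0,0],[1,-1,0,0,0,0],[1.5,-1.5,0,0,0,0],[2,-1.9,0,0,0,0],[2,-1.9,0.5,0,0,0],[2,-1.9,1.5,0,0,0],[2,-1.9,2.5,0,0,0],[2,-1.9,3.2,0,0,0],[2,-1.9,3.6,0,0,0],[2,-1.9,3.6,0,0,0]]]}}

```text
clock: 4.2
eef_pos: [489.8, 172.8, 172.1]
tool_rot: [3.142, 0.002, 0.385]
force: [0.4, -0.4, 0.2]
width: 0.2
gripper_force: 0.0
```

```bash
python3 st.py
```

```text
{'clock': np.float64(4.2), 'eef_pos': array([489.765, 172.771, 172.068]), 'tool_rot': array([3.142e+00, 2.000e-03, 3.850e-01]), 'force': array([ 0.431, -0.362,  0.208]), 'width': np.float64(0.169), 'qpos': array([-0.39 ,  0.642, -0.005,  1.996,  0.006,  0.505, -1.585])}
tx,ty cm -0.007153698400752783 0.0803015460111988
```

{"fn": "send_rows", "kwargs": {"rows": [[[0,0,0.5,0,0,0],[0,0,1,0,0,0],[0,0,1.4,0,0,0],[0,0,1.8,0,0,0],[0,0,2.2,0,0,0],[0,0,2.6,0,0,0],[0,0,3,0,0,0],[0,0,3.4,0,0,0],[0,0,3.8,0,0,0],[0,0,4.2,0,0,0]]]}}

```text
clock: 5.2
eef_pos: [489.8, 172.9, 130.5]
tool_rot: [3.142, 0.001, 0.385]
force: [-2.7, -2.4, 4.1]
width: 0.1
gripper_force: 2.2
```

{"fn": "send_rows", "kwargs": {"rows": [[[0,0,0.4,0,0,0],[0,0,0.8,0,0,0],[0,0,1,0,0,0],[0,0,1.2,0,0,0],[0,0,1.4,0,0,0],[0,0,1.6,0,0,0],[0,0,1.8,0,0,0],[0,0,1.9,0,0,0],[0,0,1.9,0,0,0]]]}}

```text
clock: 6.1
eef_pos: [489.6, 172.9, 111.5]
tool_rot: [3.142, 0.001, 0.385]
force: [0.2, -0.7, 1.3]
width: -0.1
gripper_force: 0.5
```

{"fn": "send_rows", "kwargs": {"rows": [[[0,0,0.1,0,0,0],[0,0,0.2,0,0,0],[0,0,0.2,0,0,0]]]}}

```text
clock: 6.4
eef_pos: [490.0, 173.0, 109.7]
tool_rot: [3.142, 0.0, 0.385]
force: [-1.0, 0.2, -0.4]
width: -0.2
gripper_force: 0.0
```

```bash
python3 st.py; python3 - <<'E'
from cell import ctrl
import cv2,numpy as np
t=ctrl.get_image("top")["pixels"];s=ctrl.get_image("side")["pixels"]
r=lambda a,x,y:cv2.resize(a[y:y+150,x:x+100,::-1],None,fx=4,fy=4,interpolation=cv2.INTER_CUBIC)
cv2.imwrite("pics/c2.png",np.hstack([r(t,130,120),r(s,190,150)]))
E
```

```text
{'clock': np.float64(6.4), 'eef_pos': array([490.032, 173.028, 109.727]), 'tool_rot': array([3.142, 0.   , 0.385]), 'force': array([-1.029,  0.19 , -0.385]), 'width': np.float64(-0.248), 'qpos': array([-0.391,  0.753, -0.004,  2.023,  0.008,  0.366, -1.588])}
tx,ty cm -0.0415557177810022 0.09406512849601004
```

View pics/c2.png

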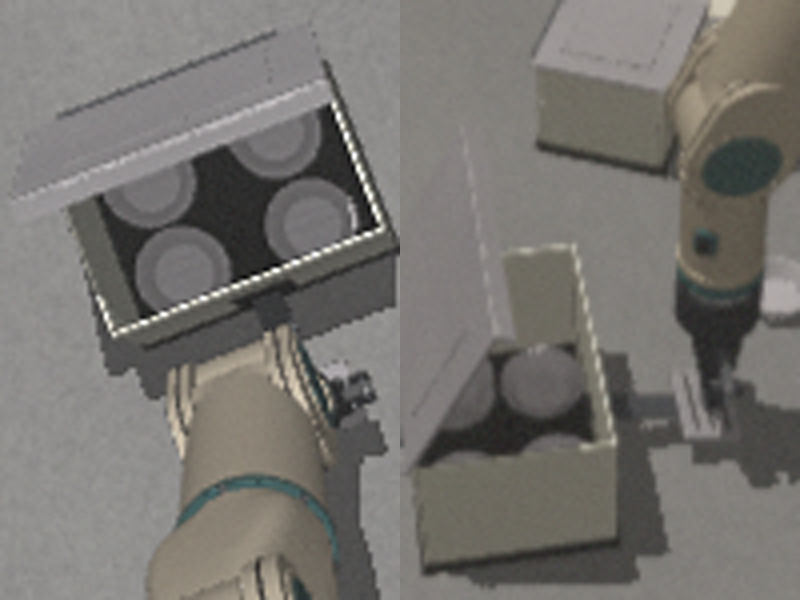

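The lid is up and the tins inside are visible; the fingertips are at the paddle (side panel ~(712,400)). The force is almost zero, so I'll press gently on to the lower stop.

{"fn": "send_rows", "kwargs": {"rows": [[[0,0,0.1,0,0,0],[0,0,0.2,0,0,0],[0,0,0.2,0,0,0]]]}}

```text
clock: 6.8
eef_pos: [490.3, 173.1, 108.8]
tool_rot: [3.142, -0.001, 0.385]
force: [-2.3, -0.4, 11.6]
width: -0.0
gripper_force: 5.8
```

{"fn": "send_rows", "kwargs": {"rows": [[[0,0,0.1,0,0,0],[0,0,0.1,0,0,0],[0,0,0.1,0,0,0],[0,0,0.1,0,0,0],[0,0,0.1,0,0,0],[0,0,0.1,0,0,0],[0,0,0.1,0,0,0],[0,0,0.1,0,0,0],[0,0,0.1,0,0,0],[0,0,0.1,0,0,0]]]}}

```text
clock: 7.8
eef_pos: [490.3, 173.1, 108.6]
tool_rot: [3.142, -0.001, 0.385]
force: [-3.4, -2.2, 18.4]
width: -0.4
gripper_force: 9.6
```

{"fn": "send_rows", "kwargs": {"rows": [[[0,0,0,0,0,0],[0,0,0,0,0,0],[0,0,0,0,0,0],[0,0,0,0,0,0],[0,0,0,0,0,0],[0,0,0,0,0,0],[0,0,0,0,0,0],[0,0,0,0,0,0],[0,0,0,0,0,0],[0,0,0,0,0,0]]]}}

```text
clock: 8.8
eef_pos: [490.3, 173.1, 108.6]
tool_rot: [3.142, -0.001, 0.385]
force: [-2.6, -1.3, 19.2]
width: -0.1
gripper_force: 9.6
```

{"fn": "send_rows", "kwargs": {"rows": [[[0,0,0,0,0,0],[0,0,0,0,0,0],[0,0,0,0,0,0],[0,0,0,0,0,0],[0,0,0,0,0,0],[0,0,0,0,0,0],[0,0,0,0,0,0],[0,0,0,0,0,0],[0,0,0,0,0,0],[0,0,0,0,0,0]]]}}

```text
clock: 9.8
eef_pos: [490.4, 173.1, 108.6]
tool_rot: [3.142, -0.001, 0.385]
force: [-3.4, -0.8, 18.9]
width: 0.1
gripper_force: 9.6
```

{"fn": "send_rows", "kwargs": {"rows": [[[0,0,-0.2,0,0,0],[0,0,-0.4,0,0,0],[0,0,-0.6,0,0,0],[0,0,-0.8,0,0,0],[0,0,-1,0,0,0],[0,0,-1.2,0,0,0],[0,0,-1.4,0,0,0],[0,0,-1.6,0,0,0],[0,0,-1.8,0,0,0],[0,0,-2,0,0,0]]]}}

```text
clock: 10.8
eef_pos: [489.8, 173.0, 127.1]
tool_rot: [3.142, 0.001, 0.385]
force: [-0.7, -0.7, 2.2]
width: -0.4
gripper_force: 1.0
```

{"fn": "send_rows", "kwargs": {"rows": [[[0,0,-0.15,0,0,0],[0,0,-0.3,0,0,0],[0,0,-0.45,0,0,0],[0,0,-0.6,0,0,0],[0,0,-0.75,0,0,0],[0,0,-0.9,0,0,0],[0,0,-1.05,0,0,0],[0,0,-1.2,0,0,0],[0,0,-1.35,0,0,0],[0,0,-1.5,0,0,0]]]}}

```text
clock: 11.8
eef_pos: [490.7, 173.3, 142.2]
tool_rot: [-3.142, -0.001, 0.385]
force: [-0.7, 0.2, 3.1]
width: -0.2
gripper_force: 1.3
```

{"fn": "send_rows", "kwargs": {"rows": [[[0,0,-0.1,0,0,0],[0,0,-0.2,0,0,0],[0,0,-0.3,0,0,0],[0,0,-0.4,0,0,0],[0,0,-0.5,0,0,0],[0,0,-0.6,0,0,0],[0,0,-0.7,0,0,0],[0,0,-0.8,0,0,0],[0,0,-0.9,0,0,0],[0,0,-1,0,0,0]]]}}

```text
clock: 12.8
eef_pos: [490.2, 173.1, 152.0]
tool_rot: [-3.142, -0.0, 0.385]
force: [2.1, 0.8, 3.1]
width: 0.2
gripper_force: 1.4
```

{"fn": "send_rows", "kwargs": {"rows": [[[0,0,-0.1,0,0,0],[0,0,-0.2,0,0,0],[0,0,-0.3,0,0,0],[0,0,-0.4,0,0,0],[0,0,-0.5,0,0,0],[0,0,-0.6,0,0,0],[0,0,-0.7,0,0,0],[0,0,-0.8,0,0,0],[0,0,-0.9,0,0,0],[0,0,-1,0,0,0]]]}}

```text
clock: 13.8
eef_pos: [489.1, 172.6, 161.5]
tool_rot: [3.142, 0.003, 0.385]
force: [0.3, -0.1, -0.7]
width: 0.0
gripper_force: 0.0
```

Contact has ended, so the lid should be shut. I'll withdraw upward and then toward the base, away from the bin.

{"fn": "send_rows", "kwargs": {"rows": [[[0,0,-0.5,0,0,0],[0,0,-1.5,0,0,0],[0,0,-3,0,0,0],[0,0,-5,0,0,0],[0,0,-7,0,0,0],[0,0,-9,0,0,0],[0,0,-11,0,0,0],[0,0,-13,0,0,0],[0,0,-14,0,0,0],[0,0,-14.5,0,0,0]]]}}

```text
clock: 14.8
eef_pos: [490.4, 173.1, 308.2]
tool_rot: [3.142, -0.002, 0.385]
force: [0.2, -0.5, 1.3]
width: 0.1
gripper_force: 0.0
```

{"fn": "send_rows", "kwargs": {"rows": [[[0,0.7,0,0,0,0],[0,2,0,0,0,0],[0,4,0,0,0,0],[0,6.5,0,0,0,0],[0,9,0,0,0,0],[0,11.5,0,0,0,0],[0,13.5,0,0,0,0],[0,15,0,0,0,0],[0,15,0,0,0,0],[0,15,0,0,0,0]]]}}

```text
clock: 15.8
eef_pos: [546.1, 34.2, 306.4]
tool_rot: [-3.141, 0.001, 0.384]
force: [0.9, -0.3, 0.5]
width: 0.1
gripper_force: 0.0
```

```bash
python3 - <<'E'
from cell import ctrl
import cv2,numpy as np
t=ctrl.get_image("top")["pixels"];s=ctrl.get_image("side")["pixels"]
r=lambda a:cv2.resize(a[...,::-1],(400,300),interpolation=cv2.INTER_AREA)
q=lambda a,x,y:cv2.resize(a[y:y+75,x:x+100,::-1],(400,300),interpolation=cv2.INTER_CUBIC)
cv2.imwrite("pics/c3.png",np.vstack([np.hstack([r(t),r(s)]),np.hstack([q(t,135,120),q(s,180,210)])]))
E
```

```text
(no output)
```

View pics/c3.png

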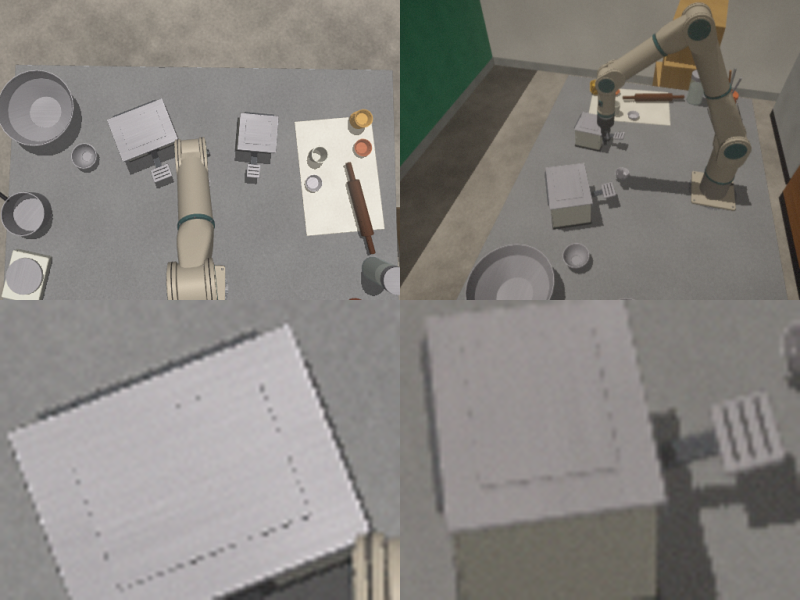

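The larger bin's lid is shut with its corners where they were at the start, e.g. side crop (663,495) and (450,528). The lever is up, the small bin and loose items are unmoved, and the hand is clear.

```bash
python3 -c "
from cell import ctrl
print(ctrl.finish_job())"
```

```text
the job is handed in; nothing more can be done
None
```

The larger bin's lid was opened fully with its lever, held open for about 3 s and eased shut at about 10 mm/s; the hand is clear, the smaller bin and loose items look unmoved, and the job is handed in (result not reported).

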